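Release the safety tab and unlatch the battery case

TASK

Open the catch of the grey battery case: first gently slide the red safety tab outwards, away from the latch, until you feel it seat against its rubber buffer (do not ram it into the buffer), then swing the yellow latch bar up and over until it stands fully open, so that the lid pops ajar. Never lever the latch up against the engaged tab, and leave the solder spool, the jar and the screwdriver where they are.

Things in the scene. Friction and masses are not known exactly. Their poses are not given: they have to be found in the camera images.
- case: Dark grey hard case fixed to the bench, 240 (x) x 320 (y) x 90 mm high; origin under its centre. Front strip, x -120 to -50: fixed deck, top z 90; behind it the lid. On the deck, a two-stage catch. It sits on slotted screw holes: ALL of it (hinge, bar, tab, buffer) is shifted together, unturned, by an unknown up to 6 mm in x and 12 mm in y, either way, from the three nominal points.
- hinge_nominal (a point): Nominal point, fixed to the case at (-110, -30, 106) mm, case axes: middle of the latch's hinge axis, which runs along y. The catch may be shifted from it, see case. A flat steel strap 50 mm wide (top at case z 97) runs from the hinge in +x and presses on the lid's near edge.
- bar_nominal (a point): Nominal point, fixed to the case at (-15, -30, 148) mm, case axes: centre of the shut latch's yellow bar, round, 12 mm diameter, 98 mm long along y, 58 mm above the deck. Two 8 mm steel arms run from its ends straight to the hinge axis; free room between them 82 mm.
- tab_nominal (a point): Nominal point, fixed to the case at (-60, 80, 113) mm, case axes: middle of the inner face (towards the latch, -y) of the red tab's upright fin, 34 (x) x 12 (y) mm, z 94 to 132, when safety_tab reads 0. A low red link, 16 mm wide, top z 105, runs from it in -y across the strap and locks it. A black rubber buffer stands 20 mm beyond the fin's outer face.
- safety_tab (a joint): Position of the red safety tab along the case's +y, in m: starts at 0 to 0.004 (over the latch). It slides with 2 N of friction and stays where it is left. At 0.020 the fin meets the rubber buffer (3 N per mm on top of the friction). From about 0.018 the latch is free; seated means more than 0.019; pushed beyond 0.0225 (about 9 N) the tab cracks.
- latch (a joint): Angle of the latch in rad: 0 shut, 1.5 at its open stop. It turns about the hinge axis so that the bar rises and then moves towards the case's -x: at angle a the bar's centre is 104 mm from the hinge axis at 0.416 + a above the case's +x direction. Friction 0.2 N m; it stays where it is left. Locked, it has about 0.04 rad of play. Fully open means more than 1.2.
- lid (a joint): Angle of the case's ribbed lid in rad, hinged along the far (+x) upper edge: 0 shut; a spring pops its near edge up (about 20 mm) to 0.12 when the latch is open.
- spool: Small blue solder spool, 36 mm diameter, 28 mm high, 0.12 kg, standing loose on the case's deck at its -y end. Origin: centre of its underside.
- jar: Small glass jar with red cap, 64 mm diameter, 85 mm high, 0.2 kg, standing on the bench beside the case's -y side. Origin: centre of its underside.
- screwdriver: Screwdriver with orange handle lying on the bench beside the case's +y side, along the case's x. Origin: under its middle.

How it is judged:
On the way, in this order (a step that is already met when the one before it is completed fails the run):
1. the safety tab is seated at its buffer while the latch is still shut (value of joint safety_tab above 0.019 m and value of joint latch below 0.15 rad), for 0.2 s.
2. the latch is swung fully open (value of joint latch above 1.2 rad), for 0.2 s.
At the end, for the whole second after the job is handed in: The tab stands at its buffer (tab joint over 0.019 m), the latch stands at rest open by more than 1.2 rad, and the lid has popped ajar by more than 0.06 rad; spool, jar and screwdriver are within 20 mm of their starts and upright as they were (value of joint safety_tab above 0.019 m and value of joint latch above 1.2 rad and value of joint lid above 0.06 rad and velocity of joint latch between -0.05 and 0.05 rad/s); the robot touches nothing.
It fails at once if the safety tab is rammed into its buffer and cracks (pushed past 0.0225 m) (value of joint safety_tab above 0.0225 m).
It fails at once if the latch is levered up more than 0.15 rad against the engaged tab (value of joint latch above 0.15 rad and value of joint safety_tab below 0.016 m).
It fails at once if the spool, jar or screwdriver is moved more than 20 mm or knocked over (distance of any of spool, jar, screwdriver from where it was at the start of the episode above 0.02 m or angle between any of spool, jar's own z axis and vertical above 0.5 rad).
It also fails if it takes over 58 s, if anything falls off the work surface, if the arm or the gripper's body presses on something with over 40 N, if the wrist force passes 120 N, or if a joint passes its speed limit or range.

ROBOT

A 7-joint arm with a two-finger parallel gripper is mounted at the origin on the work surface. World frame = base frame: x ahead of the robot, y to its left, z up, the work surface at z = 0. Lengths are in m, angles in rad, forces in N, time in s.
With the tool pointing down it reaches from about 0.425 to 0.875 m from the base axis. Payload 4.7 kg.
Tool frame: the origin (TCP) lies midway between the tips of the shut fingers; the grasp point (between the pads) lies 19 mm behind it (ctrl.grip_point_offset is the distance from the TCP to the grasp point, in m); z points along the fingers, y is the line along which they close (so a half turn about z gives the same grasp; the last joint's range is limited). The gripper opens to 87 mm and grips with 3 to 60 N. Pads are 19 mm wide; open, the fingers measure 117 mm over their backs; the gripper's body (75 mm by 190 mm) begins 51 mm behind the grasp point.
Start: joints at [1.232, 0.321, -0.07, 1.45, 0.023, 1.371, -0.057], TCP at [0.225, -0.61, 0.223] pointing down, gripper open.
Joint ranges: [-2.86, 2.86], [-0.3, 2.09], [-1.38, 1.24], [0.06, 2.45], [-1.56, 4.7], [0.09, 2.05], [-2.69, 2.69]. Speed limits (rad/s): [2.57, 2.57, 3.14, 3.14, 3.14, 3.14, 3.14].

INTERFACE

Orientations are given as a rotation vector (axis times angle).
In Python, from bench import ctrl gives the robot as it stands.
- The arm moves only by the tool move_arm, never from a script. Its argument "increments" is text: rows parted by semicolons, each of 7 numbers parted by spaces: the shift along the world's x, y, z in mm, then the turn, a rotation vector about the world's x, y, z in degrees, then the closure in counts, from 0 (fully open) to 255 (shut). A call has exactly 8 rows; each row shifts and turns the commanded pose from where the row before left it; what a row does not reach is not made up. A row lasts 1/12 s, in which the tool goes at most 41.7 mm and 7.16 degrees, less where a joint would pass 70% of its speed; a pose out of reach is approached as far as the arm can. A call with a gripper value outside its range is refused whole. The fingers move at their own pace and stop on an object; "grip_force" is the grip in N (left out, the last holds). Time passes only in rows, so rows that do not move let the fingers close, or fill a call up. It gives the time, the measured TCP pose, the force, the opening and the grip force at its end, in the units of the state.
- ctrl.get_state(): the state, without advancing time (a new reading comes with each control period).
- ctrl.get_image(name): name is "side" or "top"; returns a dict with "frame" (420x560x3 uint8, red, green, blue), "depth" (420x560 float32, m along the optical axis (not along the pixel's ray), 0 where there is no reading), "fx", "fy", "cx", "cy" (pixels), "position" and "orientation" of the camera in the world. Camera axes: x right, y down, z forward; pixel columns grow to the right and rows downward; lengths in m; the calibration is good to about 2 mm. A picture is of the moment at which its call begins.
- ctrl.close_job(): hands the job in; it is judged then, once.
Trained networks look in a picture, given as the dict that the camera call returned (one of the last four; its "shot" number tells which), for a name from the list of things; names that differ only in an ending like _2 or _b are one class to them, and where a whole thing is asked for, a point or a joint stands for the part that bears it (a point fixed in the world has none). Each returns a list of dicts, best first, with "score" (0 to 1); they miss things now and then, are a little off and sometimes report something else, mostly with a low value. They report only what shows in the picture. A call takes as long as a camera call.
- ctrl.find_in(target, picture): "centre" ([x, y, z] in m, in world coordinates, good to about 4 mm: the middle of the surface that is visible of it).
- ctrl.silhouettes(target, picture): "region" (420x560 bool, what is visible of it).
The state is a dict: "time": time; "joint_positions": joint angles; "qd": joint speeds; "joint_torque": joint torques, N m; "position": TCP position; "tool_rot": TCP orientation; "ft_force": force on the tool from outside, world axes, zero at the start; "torque": the same for the moment, N m; "grip_width": opening from 0.0 (shut) to 1.0 (fully open); "grip_force": force on a finger pad.
Only numpy, scipy, OpenCV 4.12 (cv2) and the standard library are available. Lean on these libraries where they do the work, as an engineer would, in place of code of your own. Each camera call takes 0.05 s, during which the arm holds its last target. There are 200 camera calls.

## Working session

There is one attempt and no reset: what is moved stays moved. The work goes in short steps, Python scripts to look and compute and a tool call to move; the robot and the scene stay as the last step left them, time stands still between calls to the robot, and variables do not carry over. Pictures are saved under pics/ and viewed, at most 10 in all, crops included, and the job is handed in when it is done.

Besides the shell and the picture viewer there is one more tool, called after "Request:" by a JSON object that holds its "name" and its "arguments", one argument or row to a line. move_arm: Moves the arm, as the interface text tells. Its arguments: {"type":"object","properties":{"increments":{"type":"string"},"grip_force":{"type":"number"}},"required":["increments"]}

```bash
ls; mkdir -p pics; cat > h.py <<'E'
import numpy as np,cv2
from scipy.spatial.transform import Rotation as R
from bench import ctrl
def shot(n,f=None):
    p=ctrl.get_image(n)
    if f: cv2.imwrite(f'pics/{f}.png',p['frame'][:,:,::-1])
    return p
def rot(o):
    o=np.array(o,float)
    return o if o.shape==(3,3) else (R.from_rotvec(o).as_matrix() if o.size==3 else R.from_quat(o).as_matrix())
def cloud(p):
    d=p['depth'];v,u=np.indices(d.shape)
    c=np.stack([(u-p['cx'])/p['fx']*d,(v-p['cy'])/p['fy']*d,d],-1)
    w=c@rot(p['orientation']).T+np.array(p['position']);w[d==0]=np.nan
    return w
E
python3 - <<'E'
from h import *
print({k:np.round(v,3) for k,v in ctrl.get_state().items()})
for n in('top','side'):
    p=shot(n,n+'0');print(n,p['position'],p['orientation'],p['fx'])
    for t in('case','tab_nominal','bar_nominal','hinge_nominal','spool','jar','screwdriver'):
        print(t,[(np.round(r['centre'],3),round(r['score'],2)) for r in ctrl.find_in(t,p)][:2])
        for s in ctrl.silhouettes(t,p)[:1]:
            w=cloud(p)[s['region']];print('   sil',s['region'].sum(),np.round(np.nanpercentile(w,[2,50,98],axis=0),3).tolist())
E
```

```text
pics
{'time': np.float64(0.0), 'joint_positions': array([ 1.232,  0.322, -0.07 ,  1.452,  0.023,  1.371, -0.057]), 'qd': array([ 0.   ,  0.001, -0.001,  0.001, -0.001,  0.   ,  0.001]), 'joint_torque': array([-0.0000e+00, -4.9129e+01, -4.0400e-01, -3.1252e+01, -6.4000e-02,
        4.4000e-02,  0.0000e+00]), 'position': array([ 0.224, -0.609,  0.221]), 'tool_rot': array([-3.091e+00, -5.510e-01,  1.000e-03]), 'ft_force': array([ 0.836,  0.198, -0.1  ]), 'torque': array([-0.001, -0.028, -0.012]), 'grip_force': np.float64(0.0), 'grip_width': np.float64(1.001)}
top [0.56038926 0.0394363  1.02339102] [-2.17290392  2.21446261 -0.14159893] 422.7981717918022
case [(array([0.641, 0.114, 0.092]), 0.9)]
   sil 12599 [[0.509, -0.053, 0.086], [0.646, 0.119, 0.09], [0.742, 0.252, 0.094]]
tab_nominal [(array([0.644, 0.113, 0.092]), 0.56)]
   sil 12712 [[0.509, -0.053, 0.086], [0.645, 0.117, 0.09], [0.743, 0.252, 0.094]]
bar_nominal [(array([0.648, 0.117, 0.087]), 0.66)]
   sil 12676 [[0.509, -0.052, 0.086], [0.646, 0.118, 0.09], [0.743, 0.252, 0.094]]
hinge_nominal [(array([0.648, 0.113, 0.088]), 0.
[... 813 characters left out ...]
 0.089], [0.746, 0.24, 0.093]]
bar_nominal [(array([0.614, 0.   , 0.089]), 0.8)]
   sil 14280 [[0.498, -0.071, 0.008], [0.614, 0.003, 0.089], [0.746, 0.238, 0.093]]
hinge_nominal [(array([ 0.616, -0.001,  0.092]), 0.61)]
   sil 14655 [[0.498, -0.071, 0.006], [0.613, 0.003, 0.089], [0.748, 0.239, 0.093]]
spool [(array([ 0.552, -0.052,  0.117]), 0.64)]
   sil 446 [[0.536, -0.065, 0.093], [0.548, -0.055, 0.117], [0.566, -0.034, 0.119]]
jar [(array([ 0.574, -0.157,  0.06 ]), 0.59)]
   sil 2254 [[0.554, -0.169, 0.006], [0.574, -0.155, 0.06], [0.609, -0.115, 0.086]]
screwdriver [(array([0.617, 0.002, 0.091]), 0.22)]
   sil 14691 [[0.498, -0.071, 0.006], [0.611, 0.004, 0.089], [0.746, 0.24, 0.093]]
```

View pics/top0.png

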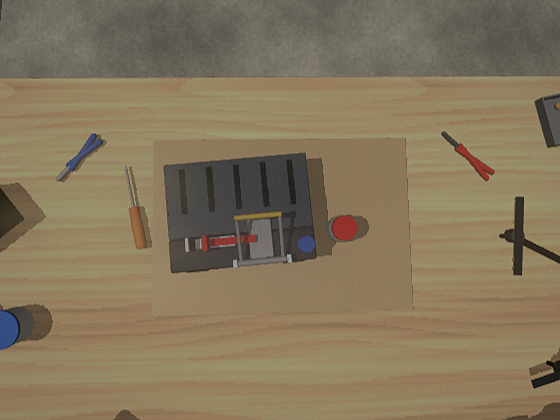

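View pics/side0.png

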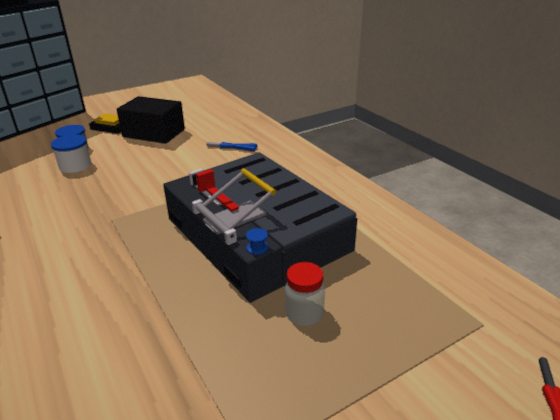

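```bash
python3 - <<'E'
from h import *
T={}
p=shot('top');q=shot('side')
for n,p in(('top',p),('side',q)):
    w=cloud(p);f=p['frame'];hsv=cv2.cvtColor(f,cv2.COLOR_RGB2HSV).astype(int);h,s,v=[hsv[...,i] for i in range(3)]
    inn=(w[...,0]>.45)&(w[...,0]<.8)&(w[...,1]>-.09)&(w[...,1]<.3)
    for nm,m in(('red',((h<6)|(h>174))&(s>140)&(v>60)),('yel',(h>20)&(h<35)&(s>130)&(v>80))):
        a=w[m&inn&(w[...,2]>.091)];print(n,nm,len(a),np.round(np.nanpercentile(a,[1,5,50,95,99],axis=0),4).tolist())
        if nm=='red': 
            b=a[a[:,2]>.125]; print('  fin top',len(b),np.round(np.median(b,0),4), cv2.minAreaRect((b[:,:2]*1000).astype(np.float32)) if len(b)>4 else '')
        else:
            c=np.cov(a[:,:2].T);e=np.linalg.eigh(c)[1][:,1];print('  axis',e,cv2.minAreaRect((a[:,:2]*1000).astype(np.float32)))
    m=inn&(abs(w[...,2]-.09)<.004)
    print(' case rect',cv2.minAreaRect((w[m][:,:2]*1000).astype(np.float32)))
E
```

```text
top red 323 [[0.5429, 0.0639, 0.1009], [0.5491, 0.0681, 0.1024], [0.5616, 0.1287, 0.1052], [0.5706, 0.1734, 0.1326], [0.5724, 0.1739, 0.1345]]
  fin top 79 [0.5575 0.1697 0.1318] ((558.34375, 169.77305603027344), (31.722436904907227, 10.417603492736816), 4.81887674331665)
top yel 182 [[0.6051, 0.0099, 0.1479], [0.6069, 0.0126, 0.1493], [0.612, 0.0536, 0.1528], [0.6178, 0.0988, 0.156], [0.6186, 0.1034, 0.1576]]
  axis [-0.07948294  0.99683623] ((611.6672973632812, 56.73683166503906), (9.317201614379883, 97.0854721069336), 5.125093460083008)
 case rect ((625.8056640625, 98.30585479736328), (239.41636657714844, 319.18548583984375), 4.427943706512451)
side red 571 [[0.541, 0.0602, 0.0976], [0.542, 0.0647, 0.1009], [0.5588, 0.1601, 0.1063], [0.5717, 0.1689, 0.1317], [0.5734, 0.1931, 0.1326]]
  fin top 101 [0.5572 0.1636 0.1307] ((557.4356689453125, 166.31964111328125), (34.632843017578125, 14.117971420288086), 9.18912410736084)
side yel 233 [[0.6039, 0.0047, 0.1093], [0.6049, 0.006, 0.147], [0.6099, 0.0497, 0.1524], [0.6173, 0.0974, 0.1545], [0.6441, 0.1442, 0.1548]]
  axis [0.02073207 0.99978507] ((628.2223510742188, 110.14839935302734), (211.80821228027344, 42.996826171875), 73.04463195800781)
 case rect ((625.1387329101562, 95.27289581298828), (240.5839080810547, 320.7350769042969), 4.481788635253906)
```

Top view: the case is yawed about 4.4°, with the red fin near pixel (203,243), the bar at (258,216), the spool at (306,243) and the jar at (344,228). The side view agrees. The catch is shifted by about (-2, -9) mm. One tool yaw works for both jobs, with the fingers closing along case x.

Request:
{"name": "move_arm", "arguments": {
  "increments": "22 32 4 0 0 3.1 255;22 32 4 0 0 3.1 255;22 32 4 0 0 3.1 255;22 32 4 0 0 3.1 255;22 32 4 0 0 3.1 255;22 32 4 0 0 3.1 255;22 32 4 0 0 3.1 255;22 32 4 0 0 3.1 255",
  "grip_force": 10
}}

```text
time: 2.27
position: [0.4013, -0.3523, 0.2551]
tool_rot: [2.9, 1.206, 0.0]
ft_force: [1.0, -0.0, 1.6]
grip_width: 0.475
grip_force: 0.0
```

Request:
{"name": "move_arm", "arguments": {
  "increments": "14 36 0 0 0 3.1 255;14 36 0 0 0 3.1 255;14 36 0 0 0 3.1 255;14 36 0 0 0 3.1 255;14 36 0 0 0 3.1 255;14 36 0 0 0 3.1 255;14 36 0 0 0 3.1 255;14 36 0 0 0 3.1 255"
}}

```text
time: 2.93
position: [0.5129, -0.0642, 0.255]
tool_rot: [2.573, 1.8, 0.001]
ft_force: [0.9, -0.4, -0.8]
grip_width: 0.013
grip_force: 0.0
```

Request:
{"name": "move_arm", "arguments": {
  "increments": "6 25 0 0 0 3.1 255;6 25 0 0 0 3.1 255;6 25 0 0 0 3.1 255;6 25 0 0 0 3.1 255;6 25 0 0 0 3.1 255;6 25 0 0 0 3.1 255;6 25 0 0 0 3.1 255;6 25 0 0 0 3.1 255"
}}

```text
time: 3.6
position: [0.5608, 0.1351, 0.2548]
tool_rot: [2.127, 2.311, 0.0]
ft_force: [0.5, -0.2, -0.5]
grip_width: 0.006
grip_force: 0.0
```

Request:
{"name": "move_arm", "arguments": {
  "increments": "0 0 -20 0 0 0 255;0 0 -20 0 0 0 255;0 0 -20 0 0 0 255;0 0 -20 0 0 0 255;0 0 -20 0 0 0 255;0 0 -18 0 0 0 255;0 0 -12 0 0 0 255;0 0 -6 0 0 0 255"
}}

```text
time: 4.27
position: [0.5596, 0.1336, 0.1169]
tool_rot: [-2.129, -2.308, 0.003]
ft_force: [-0.4, 0.9, 0.8]
grip_width: 0.004
grip_force: 0.0
```

```bash
python3 - <<'E'
from h import *
s=ctrl.get_state();print(s['time'],s['position'],s['ft_force'])
a=shot('side','side1');b=shot('top')
c=np.hstack([cv2.resize(p['frame'][r],(400,300)) for p,r in((a,np.s_[150:270,140:300]),(b,np.s_[180:300,160:320]))])
cv2.imwrite('pics/c1.png',c[:,:,::-1])
E
```

```text
4.2667 [0.55964994 0.13356255 0.11685112] [-0.36026632  0.89240886  0.76276591]
```

View pics/c1.png

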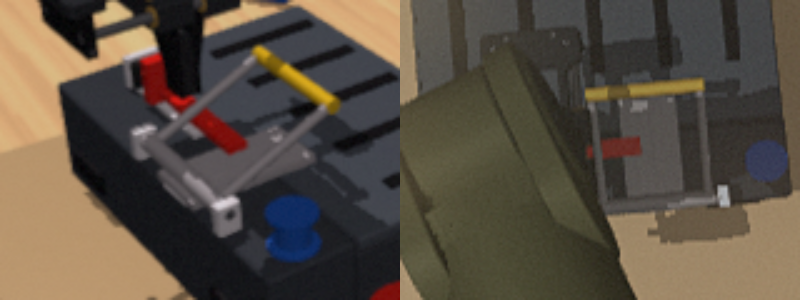

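The side crop shows the closed fingers standing just inside the red fin, clear of the latch arm. Now I push towards +y case, slowly.

Request:
{"name": "move_arm", "arguments": {
  "increments": "-0.3 4 0 0 0 0 255;-0.3 4 0 0 0 0 255;-0.3 4 0 0 0 0 255;-0.2 3 0 0 0 0 255;-0.1 2 0 0 0 0 255;-0.1 2 0 0 0 0 255;-0.1 1 0 0 0 0 255;-0.1 1 0 0 0 0 255"
}}

```text
time: 5.03
position: [0.5594, 0.1544, 0.1188]
tool_rot: [2.13, 2.308, -0.001]
ft_force: [0.6, -2.0, 2.2]
grip_width: 0.007
grip_force: 1.0
```

Request:
{"name": "move_arm", "arguments": {
  "increments": "-0.1 1 0 0 0 0 255;-0.1 1 0 0 0 0 255;-0.1 1 0 0 0 0 255;-0.1 1 0 0 0 0 255;-0.1 1 0 0 0 0 255;-0.1 1 0 0 0 0 255;0 0 0 0 0 0 255;0 0 0 0 0 0 255"
}}

```text
time: 5.7
position: [0.5583, 0.1613, 0.1185]
tool_rot: [-2.13, -2.309, -0.0]
ft_force: [0.7, -1.8, 0.1]
grip_width: 0.004
grip_force: 0.6
```

Request:
{"name": "move_arm", "arguments": {
  "increments": "-0.1 1 0 0 0 0 255;-0.1 1 0 0 0 0 255;-0.1 1 0 0 0 0 255;-0.1 1 0 0 0 0 255;-0.1 1 0 0 0 0 255;-0.1 1 0 0 0 0 255;-0.1 1 0 0 0 0 255;0 0 0 0 0 0 255"
}}

```text
time: 6.37
position: [0.5577, 0.1684, 0.1185]
tool_rot: [-2.13, -2.309, -0.0]
ft_force: [1.8, -1.8, -1.0]
grip_width: 0.005
grip_force: 0.7
```

```bash
cat > tab.py <<'E'
from h import *
# gap of fin face from buffer: red pixels / fin position from side camera, along case y
p=ctrl.get_image('side');w=cloud(p);s=ctrl.get_state()
hsv=cv2.cvtColor(p['frame'],cv2.COLOR_RGB2HSV).astype(int);h,sa,v=[hsv[...,i] for i in range(3)]
m=((h<6)|(h>174))&(sa>140)&(v>60)&(w[...,2]>.125)&(w[...,1]>.1)
C=np.array([.6255,.097]);e=np.array([-.0772,.997])
print('fin y case',np.round(np.percentile((w[m][:,:2]-C)@e,[2,10,50,90,98])*1000,1),m.sum(),'tcp y case',round(float((s['position'][:2]-C)@e)*1000,1),np.round(s['ft_force'],2))
E
python3 tab.py
```

```text
fin y case [83.7 85.8 90.4 95.2 95.8] 25 tcp y case 76.4 [ 1.69 -1.04 -1.01]
```

Request:
{"name": "move_arm", "arguments": {
  "increments": "-0.1 0.5 0 0 0 0 255;0 0.5 0 0 0 0 255;-0.1 0.5 0 0 0 0 255;0 0.5 0 0 0 0 255;0 0.5 0 0 0 0 255;0 0 0 0 0 0 255;0 0 0 0 0 0 255;0 0 0 0 0 0 255"
}}

```text
time: 7.08
position: [0.5575, 0.1706, 0.1185]
tool_rot: [-2.13, -2.309, -0.0]
ft_force: [0.7, -1.4, -0.5]
grip_width: 0.009
grip_force: 0.8
```

```bash
python3 tab.py; python3 tab.py; python3 tab.py
```

```text
fin y case [86.3 87.6 90.2 97.3 98.7] 28 tcp y case 78.7 [ 1.11 -2.   -0.09]
fin y case [86.3 87.4 91.2 97.  99.1] 25 tcp y case 78.7 [ 1.87 -1.82 -1.35]
fin y case [87.3 88.2 92.2 96.5 98.1] 24 tcp y case 78.7 [ 1.15 -1.53 -0.51]
```

Request:
{"name": "move_arm", "arguments": {
  "increments": "-0.1 0.5 0 0 0 0 255;0 0.5 0 0 0 0 255;0 0.3 0 0 0 0 255;0 0 0 0 0 0 255;0 0 0 0 0 0 255;0 0 0 0 0 0 255;0 0 0 0 0 0 255;0 0 0 0 0 0 255"
}}

```text
time: 7.9
position: [0.5574, 0.1715, 0.1185]
tool_rot: [2.13, 2.309, -0.001]
ft_force: [0.4, -3.6, -0.2]
grip_width: 0.006
grip_force: 1.8
```

Request:
{"name": "move_arm", "arguments": {
  "increments": "-0.1 0.5 0 0 0 0 255;0 0.5 0 0 0 0 255;0 0 0 0 0 0 255;0 0 0 0 0 0 255;0 0 0 0 0 0 255;0 0 0 0 0 0 255;0 0 0 0 0 0 255;0 0 0 0 0 0 255"
}}

```text
time: 8.57
position: [0.5574, 0.1721, 0.1186]
tool_rot: [2.13, 2.308, -0.001]
ft_force: [0.1, -4.5, 1.2]
grip_width: 0.011
grip_force: 2.5
```

```bash
python3 tab.py; python3 tab.py; python3 tab.py
```

```text
fin y case [ 89.7  90.2  93.9  99.1 100.5] 26 tcp y case 80.1 [-0.63 -5.31  1.14]
fin y case [ 89.2  89.6  92.2  98.9 101.5] 25 tcp y case 80.2 [ 0.51 -5.1   0.34]
fin y case [88.2 89.  93.1 96.9 99.7] 27 tcp y case 80.2 [ 0.19 -5.26  0.45]
```

The force rose to about 5.2 N, roughly 1 mm into the buffer, so the tab is seated. I back off and go over the bar.

Request:
{"name": "move_arm", "arguments": {
  "increments": "0 -1 0 0 0 0 255;0 -1 0 0 0 0 255;0.2 -3 0 0 0 0 255;0.3 -4 0 0 0 0 255;0 0 20 0 0 0 255;0 0 20 0 0 0 255;0 0 20 0 0 0 255;0 0 10 0 0 0 255"
}}

```text
time: 9.38
position: [0.5587, 0.1651, 0.1912]
tool_rot: [2.129, 2.309, 0.005]
ft_force: [0.2, 0.4, 0.6]
grip_width: 0.004
grip_force: 0.0
```

Request:
{"name": "move_arm", "arguments": {
  "increments": "9 -17 0 0 0 0 0;9 -17 0 0 0 0 0;9 -17 0 0 0 0 0;9 -17 0 0 0 0 0;9 -17 0 0 0 0 0;9 -17 0 0 0 0 0;0 -5 0 0 0 0 0;0 0 0 0 0 0 0"
}}

```text
time: 10.05
position: [0.6118, 0.0551, 0.1879]
tool_rot: [-2.133, -2.305, 0.001]
ft_force: [0.0, 1.0, 0.5]
grip_width: 0.527
grip_force: 0.0
```

```bash
python3 tab.py; python3 - <<'E'
from h import *
s=ctrl.get_state();print(s['time'],s['position'],s['ft_force'],s['grip_width'])
a=shot('side')
w=cloud(a);hsv=cv2.cvtColor(a['frame'],cv2.COLOR_RGB2HSV).astype(int);h,sa,v=[hsv[...,i] for i in range(3)]
m=(h>20)&(h<35)&(sa>130)&(v>80)&(w[...,2]>.14)&(w[...,2]<.158)
print(m.sum(),np.nanpercentile(w[m],[2,50,98],axis=0).round(4).tolist())
cv2.imwrite('pics/c2.png',cv2.resize(a['frame'][120:280,130:330],(750,600))[:,:,::-1])
E
```

```text
fin y case [87.7 88.7 91.3 98.  99.8] 95 tcp y case -38.7 [ 0.29  0.37 -0.1 ]
10.1 [0.6113234  0.05707468 0.18811867] [ 0.2945521   0.36524089 -0.09902837] 0.5756091457651663
234 [[0.604, 0.0053, 0.1465], [0.6099, 0.0478, 0.1524], [0.6179, 0.0993, 0.155]]
```

View pics/c2.png

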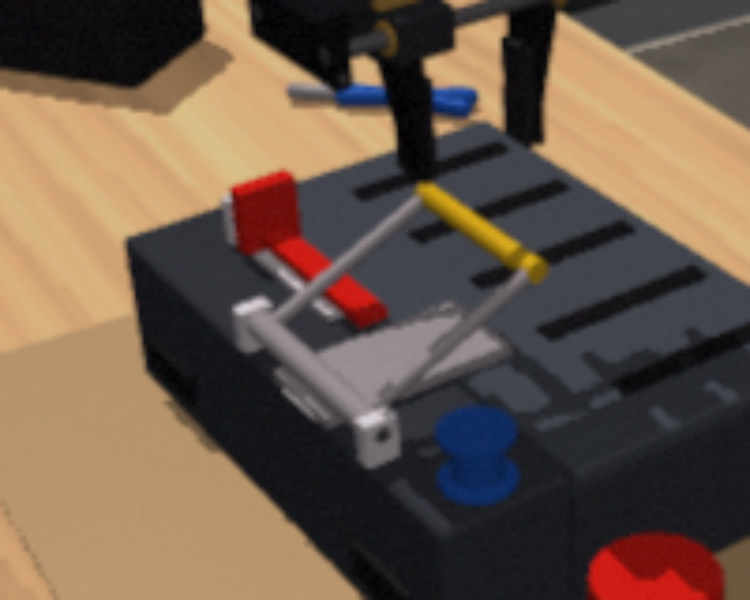

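The tab is clear of the strap and sits against the buffer, and the gripper straddles the bar at (480,230) in the crop. I descend and grip.

Request:
{"name": "move_arm", "arguments": {
  "increments": "0 0 0 0 0 0 0;0 0 0 0 0 0 0;0 -2 -10 0 0 0 0;0 0 -10 0 0 0 0;0 0 -10 0 0 0 0;0 0 -10 0 0 0 0;0 0 -10 0 0 0 0;0 0 -9 0 0 0 0"
}}

```text
time: 10.82
position: [0.6113, 0.0548, 0.1278]
tool_rot: [-2.129, -2.308, 0.001]
ft_force: [-0.5, -0.7, -0.4]
grip_width: 0.999
grip_force: 0.0
```

Request:
{"name": "move_arm", "arguments": {
  "increments": "0 0 0 0 0 0 255;0 0 0 0 0 0 255;0 0 0 0 0 0 255;0 0 0 0 0 0 255;0 0 0 0 0 0 255;0 0 0 0 0 0 255;0 0 0 0 0 0 255;0 0 0 0 0 0 255",
  "grip_force": 10
}}

```text
time: 11.48
position: [0.612, 0.0548, 0.1298]
tool_rot: [2.13, 2.309, 0.0]
ft_force: [0.2, 0.1, 0.2]
grip_width: 0.479
grip_force: 0.0
```

Request:
{"name": "move_arm", "arguments": {
  "increments": "0 0 0 0 0 0 255;0 0 0 0 0 0 255;0 0 0 0 0 0 255;0 0 0 0 0 0 255;0 0 0 0 0 0 255;0 0 0 0 0 0 255;0 0 0 0 0 0 255;0 0 0 0 0 0 255"
}}

```text
time: 12.15
position: [0.6128, 0.0549, 0.1301]
tool_rot: [2.129, 2.308, 0.003]
ft_force: [3.7, 0.5, 0.6]
grip_width: 0.136
grip_force: 10.0
```

Request:
{"name": "move_arm", "arguments": {
  "increments": "-2.2 -0.2 4.7 0 0 0 255;-2.4 -0.2 4.6 0 0 0 255;-2.7 -0.2 4.5 0 0 0 255;-2.9 -0.2 4.3 0 0 0 255;-3.1 -0.2 4.2 0 0 0 255;-3.3 -0.3 4.0 0 0 0 255;-3.5 -0.3 3.8 0 0 0 255;-3.8 -0.3 3.6 0 0 0 255"
}}

```text
time: 12.82
position: [0.5897, 0.0531, 0.1648]
tool_rot: [2.128, 2.306, 0.006]
ft_force: [6.2, -0.1, 2.5]
grip_width: 0.129
grip_force: 10.0
```

Request:
{"name": "move_arm", "arguments": {
  "increments": "-4.8 -0.4 4.3 0 0 0 255;-5.1 -0.4 4.0 0 0 0 255;-5.4 -0.4 3.7 0 0 0 255;-5.6 -0.4 3.3 0 0 0 255;-5.8 -0.4 3.0 0 0 0 255;-6.0 -0.5 2.6 0 0 0 255;-6.1 -0.5 2.2 0 0 0 255;-6.2 -0.5 1.8 0 0 0 255"
}}

```text
time: 13.48
position: [0.5449, 0.0496, 0.1906]
tool_rot: [2.127, 2.306, 0.006]
ft_force: [5.1, -0.2, 4.5]
grip_width: 0.131
grip_force: 10.0
```

Request:
{"name": "move_arm", "arguments": {
  "increments": "-6.3 -0.5 1.4 0 0 0 255;-6.4 -0.5 1.1 0 0 0 255;-6.5 -0.5 0.6 0 0 0 255;-6.5 -0.5 0.2 0 0 0 255;-6.5 -0.5 -0.2 0 0 0 255;-6.5 -0.5 -0.5 0 0 0 255;-6.4 -0.5 -1 0 0 0 255;-6.4 -0.5 -1.4 0 0 0 255"
}}

```text
time: 14.15
position: [0.4904, 0.0454, 0.1879]
tool_rot: [-2.13, -2.309, 0.001]
ft_force: [2.5, 0.7, 2.1]
grip_width: 0.126
grip_force: 10.0
```

```bash
python3 tab.py; python3 - <<'E'
from h import *
s=ctrl.get_state();print(s['time'],s['position'],s['ft_force'],s['grip_width'])
a=shot('side')
cv2.imwrite('pics/c3.png',cv2.resize(a['frame'][90:290,110:360],(750,600))[:,:,::-1])
E
```

```text
fin y case [87.4 88.2 89.3 94.6 97.7] 22 tcp y case -41.1 [ 0.   -0.65  2.18]
14.2 [0.4890289  0.04524067 0.18753014] [ 1.66942392e-03 -6.45825150e-01  2.18143171e+00] 0.13263407626446463
```

View pics/c3.png

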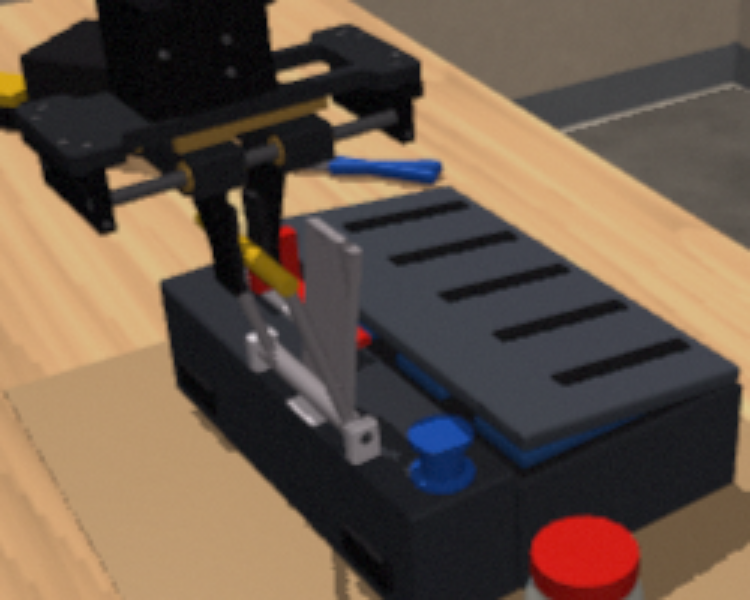

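The latch stands open, the lid is ajar, the fin is at the buffer and the spool is undisturbed. The upright strap is close to one finger, so I open only a little and then rise.

Request:
{"name": "move_arm", "arguments": {
  "increments": "0 0 0 0 0 0 190;0 0 0 0 0 0 190;0 0 0 0 0 0 190;0 0 0 0 0 0 190;0 0 0 0 0 0 190;0 0 0 0 0 0 190;0 0 0 0 0 0 190;0 0 0 0 0 0 190"
}}

```text
time: 14.92
position: [0.4915, 0.0454, 0.1883]
tool_rot: [-2.13, -2.309, -0.0]
ft_force: [0.0, -0.5, -0.4]
grip_width: 0.252
grip_force: 0.0
```

Request:
{"name": "move_arm", "arguments": {
  "increments": "0 0 4 0 0 0 190;0 0 6 0 0 0 190;0 0 10 0 0 0 190;0 0 12 0 0 0 190;0 0 14 0 0 0 190;0 0 14 0 0 0 190;0 0 14 0 0 0 190;0 0 10 0 0 0 190"
}}

```text
time: 15.58
position: [0.4922, 0.0456, 0.275]
tool_rot: [2.128, 2.307, 0.003]
ft_force: [-0.4, -0.4, -0.2]
grip_width: 0.256
grip_force: 0.0
```

```bash
python3 tab.py; python3 tab.py; python3 - <<'E'
from h import *
s=ctrl.get_state();print(s['time'],s['position'],s['ft_force'],s['grip_width'])
a=shot('side')
cv2.imwrite('pics/c4.png',cv2.resize(a['frame'][90:330,90:390],(750,600))[:,:,::-1])
E
```

```text
fin y case [86.8 88.1 91.2 97.2 99.2] 74 tcp y case -40.9 [0.81 0.29 1.96]
fin y case [ 87.5  88.6  91.5  98.1 100. ] 70 tcp y case -40.9 [-0.01  0.58  0.44]
15.6833 [0.49278228 0.04565966 0.27499171] [-0.01255677  0.58478266  0.4439924 ] 0.25520889103571825
```

View pics/c4.png

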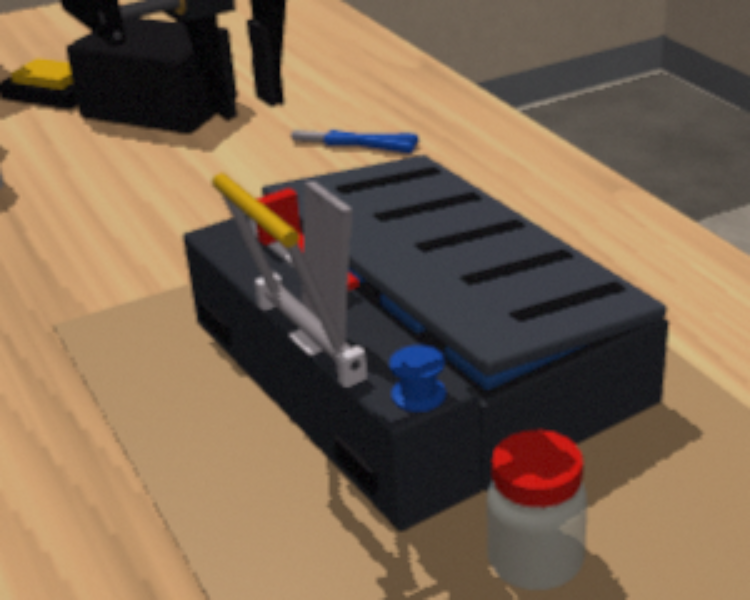

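The gripper is clear, the latch is open, the lid is ajar, the tab is still at its buffer, and the spool and jar are in place.

```bash
python3 -c "
from bench import ctrl
print(ctrl.close_job())"
```

```text
the job is handed in; nothing more can be done
None
```

I seated the safety tab gently at its buffer (about 5 N), swung the latch open to about 1.4 rad so the lid popped ajar, moved the gripper clear and handed the job in at about 16 s; the hand-in call returned no verdict.

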